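# Turn the keyed cover of a lock case with a fingertip and press it home

### The arm

A 6-joint arm with a two-finger parallel gripper is mounted at the origin on the work surface. World frame = base frame: x ahead of the robot, y to its left, z up, the work surface at z = 0. Lengths are in m, angles in degrees, forces in N, time in s.
With the tool pointing down it reaches from about 0.35 to 0.95 m from the base axis. Payload 17.4 kg.
Tool frame: the origin (TCP) lies at the very end of the fingers, on their centre line; the grasp point (between the pads) lies 19 mm behind it; z points along the fingers, y is the direction in which the jaws open and shut (so a half turn about z gives the same grasp; the last joint's range is limited). The gripper opens to 93 mm and grips with 3 to 60 N. Pads are 15 mm wide; open, the fingers measure 128 mm over their backs; the gripper's body (75 mm by 188 mm) begins 65 mm behind the grasp point.
Start: joints at [73.235, 6.646, 82.598, -0, 90.757, -2.166], TCP at [0.17, 0.653, 0.219] pointing down, gripper open.
Joint ranges: [-162.19, 162.19], [-47.58, 125.68], [4.15, 143.07], [-65.23, 245.23], [0.69, 171.88], [-170.13, 170.13]. Speed limits (degrees/s): [108.29, 108.29, 127.2, 180, 180, 180].

### API

Orientations are given as [roll, pitch, yaw] about the fixed x, y, z axes, in that order (R = Rz(yaw) Ry(pitch) Rx(roll)).
In Python, from station import env gives the robot as it stands.
- The arm moves only by the tool step_arm, never from a script. Its argument "moves" is text: rows parted by semicolons, each of 7 numbers parted by spaces: the turn, a rotation vector about the tool's x, y, z in rad, then the shift along the tool's x, y, z in m, then the closure, from 0 (fully open) to 1 (shut). A call has 1 to 10 rows; each row shifts and turns the commanded pose from where the row before left it, along the tool's axes as they then stand; what a row does not reach is not made up. A row lasts 1/10 s, in which the tool goes at most 50 mm and 8.59 degrees, less where a joint would pass 70% of its speed; a pose out of reach is approached as far as the arm can. A call is refused whole if a number of a shift passes 0.05 or a number of a turn 0.15, either way. A call with a gripper value outside its range is refused whole. The fingers move at their own pace and stop on an object; "squeeze" is the grip in N (left out, the last holds). Time passes only in rows, so rows that do not move let the fingers close. It gives the time, the measured TCP pose, the force and the opening at its end, in the units of the state.
- env.sense(): the state, without advancing time (a new reading comes with each control period).
- env.grab_frame(name): name is "side" or "top"; returns a dict with "frame" (420x560x3 uint8, blue, green, red), "z_map" (420x560 float32, m along the optical axis (not along the pixel's ray), 0 where there is no reading), "intrinsics" (3x3 intrinsics, pixels), "T" (4x4, takes a point from camera to world coordinates). Camera axes: x right, y down, z forward; pixel columns grow to the right and rows downward; lengths in m; the calibration is good to about 2 mm. A picture is of the moment at which its call begins.
- env.finish_job(): hands the job in, once; it reports no verdict.
The state is a dict: "t": time; "q": joint angles; "joint_velocities": joint speeds; "joint_efforts": joint torques, N m; "tcp_pos": TCP position; "tcp_rot": TCP orientation; "contact_force": force on the tool from outside, world axes, zero at the start; "wrist_torque": the same for the moment, N m; "grip_width": opening from 0.0 (shut) to 1.0 (fully open).
Only numpy, scipy, OpenCV 4.12 (cv2) and the standard library are available. Lean on these libraries where they do the work, as an engineer would, in place of code of your own. Each camera call takes 0.05 s, during which the arm holds its last target.

### The job

Close the grey lock case: with a fingertip against the flank of its raised bar, push the round steel cover round until the notch in its rim stands over the key on the case, then press down on the middle of the bar until the cover sits fully home, flat on the case. Only push and press: do not take the bar between the fingers, do not lift the cover, and leave the other things on the bench where they are.

Things in the scene. Friction and masses are not known exactly. Their poses are not given: they have to be found in the camera images.
- lock_case: Grey lock case, fixed to the bench, 160 x 150 x 65 mm (x, y, height). Origin: centre of its underside, on the bench; z up; its own +x points to the key. Its flat top (the deck) is 65 mm above the bench. In its middle is a square well with a steel spindle on the case's vertical axis, on which the cover turns. Place and yaw vary.
- cover: Loose round steel cover, 100 mm across, 6 mm thick, about 0.38 kg, level on the collar, sleeved on the spindle (1 mm play). Turns either way at a light push, stays where left. Origin: centre of its underside, at first 9 mm above the deck, just clear of the key; z up; +x to the notch, the raised bar lies along x, longer end to -x. Starts 40 degrees to a half turn off the key, either side.
- cover_notch (a point): Middle of the notch in the cover's rim, at the underside, 45 mm from the cover's axis on its +x. The notch is a straight slot, 14 mm wide, open at the rim, from about 34 mm out to the rim: 3 mm free on each side of the key.
- cover_bar (a point): Point on the raised steel bar that stands on edge across the cover's upper face: 8 mm thick, 18 mm high (its flat top is 24 mm above the cover's origin, level, also over the middle), running from 28 mm on the notch side of the axis to 48 mm on the far side. Flat flanks for a sideways push, best near the outer end. This point is half-way up the bar, 30 mm from the axis on the side away from the notch.
- collar (a joint): Stiff black plastic slip collar, greased, hidden under the cover: how far it has been pushed down, m, 0 at the start, 0.009 when the cover is home. It takes a push of about 7 N on the cover's middle (the bar's top on the axis) to slide it, and it stays down. The cover goes level down only while its notch stands over the key, and is home when its underside lies on the deck.
- case_key (a point): Point on the key at deck height, 45 mm out from the case's axis on its +x; the notch point comes to it when the cover is seated. The key is a round-topped steel bar lying radially on the deck: 8 mm wide, 7 mm high, from 38 to 64 mm out, so its outer part shows beyond the cover's rim.
- door_knob: Aluminium door knob standing upright, 52 mm across, 60 mm high, close beside the case. Bystander, loose: leave it where it is. Origin: centre of its underside.
- spindle_bar: Square steel bar 95 x 9 x 9 mm lying on the bench close beside the case. Bystander, loose: leave it where it is. Origin: centre of its underside; length along its x.
- bracket: Steel angle bracket 40 x 60 mm, 36 mm high, lying close beside the case. Bystander, loose: leave it where it is. Origin: centre of its underside plate.
- screwdriver: Screwdriver lying on the bench to the right (-y), black handle. Bystander, loose: leave it where it is. Origin: centre of its underside, along its x.
- carton: White carton 130 x 100 x 60 mm to the left (+y). Bystander, loose: leave it where it is. Origin: centre of its underside.
- grease_tin: Grey tin 70 mm across, 70 mm high, to the left (+y). Bystander, loose: leave it where it is. Origin: centre of its underside.
- mug: White mug 80 mm across, 90 mm high, to the right (-y). Bystander, loose: leave it where it is. Origin: centre of its underside.
There are look-alikes about, which are no part of the job. What is meant by the lock_case is not purple, and is the larger of those in its own colour.

How it is judged:
By the outcome, as a careful person would: the job done as asked, in the order asked, and still so for the second after the job is handed in, with the robot touching nothing.
It also fails if it takes over 51 s, if anything falls off the work surface, if the arm or the gripper's body presses on something with over 40 N, if the wrist force passes 120 N, or if a joint passes its speed limit or range.

## Working session

There is one attempt and no reset: what is moved stays moved. The work goes in short steps, Python scripts to look and compute and a tool call to move; the robot and the scene stay as the last step left them, time stands still between calls to the robot, and variables do not carry over. Pictures are saved under pics/ and viewed, and the job is handed in when it is done.

Besides the shell and the picture viewer there is one more tool, called after "Call:" as name(argument=value, ...) on one line, values as JSON. step_arm: Moves the arm, as the interface text tells. Its arguments: {"type":"object","properties":{"moves":{"type":"string"},"squeeze":{"type":"number"}},"required":["moves"]}

```bash
mkdir -p pics; ls; python3 - <<'E'
from station import env
import cv2,pickle
s=env.sense();print(s)
for n in("side","top"):
    f=env.grab_frame(n);pickle.dump(f,open(f'{n}0.pkl','wb'));cv2.imwrite(f'pics/{n}0.png',f['frame']);print(f['intrinsics'],f['T'])
E
```

```text
pics
{'t': 0.0, 'q': array([ 7.32348819e+01,  6.67399392e+00,  8.26359281e+01,  5.08596295e-04,
        9.07557094e+01, -2.16591318e+00]), 'joint_velocities': array([-0.01708857, -0.00393264, -0.08049552, -0.05543706,  0.1694075 ,
       -0.09109832]), 'joint_efforts': array([ 3.43008760e-04, -7.21267247e+01, -6.22595000e+01,  7.80185591e-02,
        2.41703878e-02, -9.41476810e-05]), 'tcp_pos': array([0.17008683, 0.65300998, 0.21790474]), 'tcp_rot': array([-1.79934435e+02, -2.98862376e-03,  1.65400800e+02]), 'contact_force': array([-0.05582096,  0.98237133,  0.11143158]), 'wrist_torque': array([0.01053524, 0.01879902, 0.02201328]), 'grip_width': 1.0009238343173323}
[[505.37183221   0.         289.08759085]
 [  0.         505.37183221 207.65970645]
 [  0.           0.           1.        ]] [[ 0.96428862 -0.21270819  0.15780585  0.23948145]
 [-0.26421667 -0.73127452  0.62882997 -0.88943186]
 [-0.01835789 -0.64806852 -0.76136075  1.174393  ]
 [ 0.          0.          0.          1.        ]]
[[379.79922334   0.         275.93714722]
 [  0.         379.79922334 205.81644992]
 [  0.           0.           1.        ]] [[ 1.54404943e-02 -9.82340422e-01  1.86464170e-01  2.89432114e-01]
 [-9.99878336e-01 -1.55825901e-02  7.03661446e-04  1.03829777e-02]
 [ 2.21435964e-03 -1.86452349e-01 -9.82461510e-01  9.68948946e-01]
 [ 0.00000000e+00  0.00000000e+00  0.00000000e+00  1.00000000e+00]]
```

View pics/side0.png

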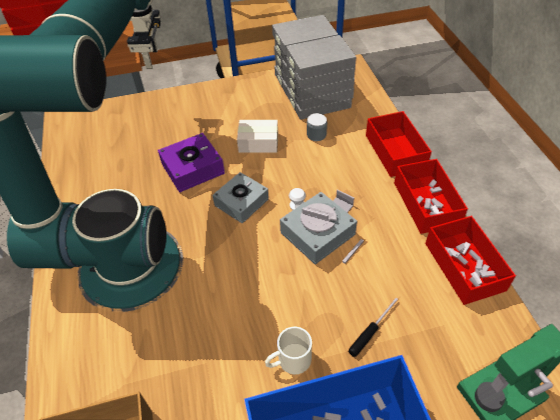

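View pics/top0.png

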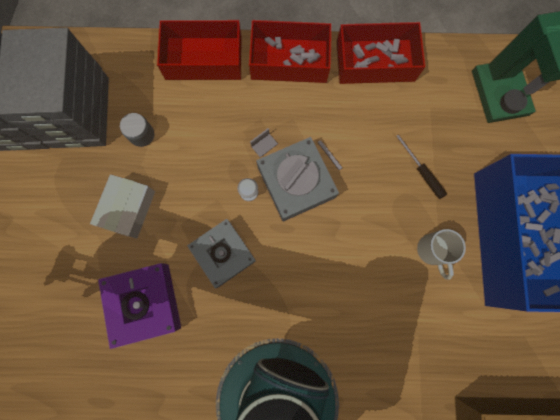

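Candidates for the lock_case in the top view are the large grey case with the steel cover at (298,178), a smaller grey one at (222,253) and a purple one at (138,305). I choose (298,178) because it is the larger of the grey ones and has the cover on it. I'll check it in a close crop.

```bash
python3 - <<'E'
import cv2,pickle,numpy as np
t=pickle.load(open('top0.pkl','rb'))['frame'];s=pickle.load(open('side0.pkl','rb'))['frame']
a=cv2.resize(t[125:230,230:350],None,fx=6,fy=6,interpolation=cv2.INTER_CUBIC)[:600,:720]
b=cv2.resize(s[175:270,265:375],None,fx=6,fy=6,interpolation=cv2.INTER_CUBIC)
cv2.imwrite('pics/ct.png',a);cv2.imwrite('pics/cs.png',b)
E
```

```text
(no output)
```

View pics/ct.png

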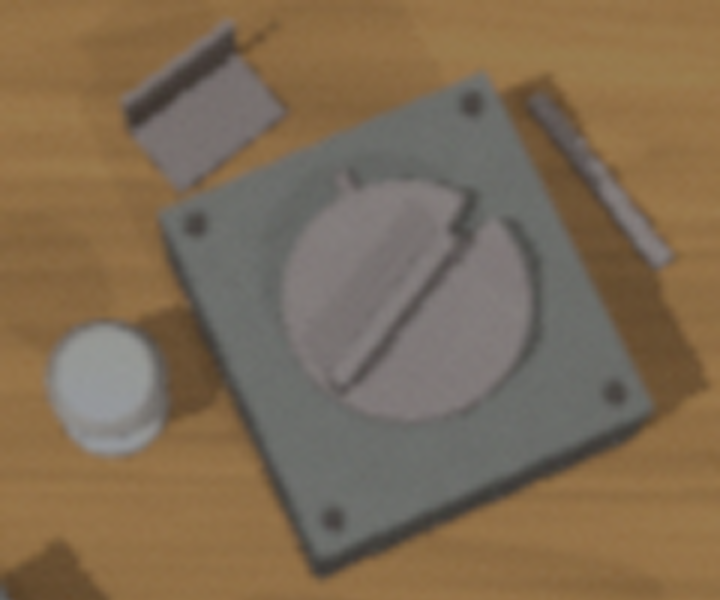

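View pics/cs.png

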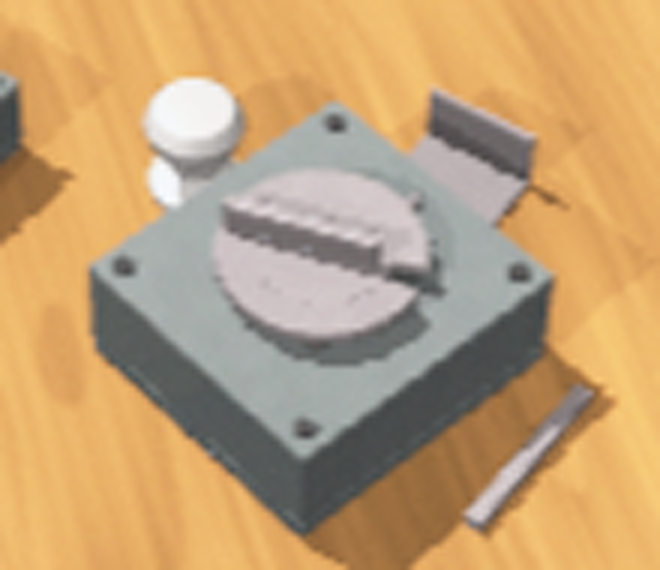

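The crops confirm it: large grey case, with the cover and raised bar. In the top view the key tip is at about (288,155), the notch at about (310,162) and the far bar end at about (287,189). Next I'll measure them.

```bash
cat > h.py <<'E'
import cv2,pickle,numpy as np
def ray(f,uv,z):
    K,T=f['intrinsics'],f['T'];uv=np.atleast_2d(np.float64(uv))
    d=np.c_[(uv-K[[0,1],2])/K[0,0],np.ones(len(uv))]@T[:3,:3].T
    o=T[:3,3];return (o+d*((z-o[2])/d[:,2])[:,None])
def cloud(f):
    h,w=f['z_map'].shape;v,u=np.mgrid[:h,:w];K,T=f['intrinsics'],f['T'];z=f['z_map']
    P=np.stack([(u-K[0,2])/K[0,0]*z,(v-K[1,2])/K[1,1]*z,z],-1)
    return P@T[:3,:3].T+T[:3,3]
E
python3 - <<'E'
from h import *
for n in('top','side'):
    f=pickle.load(open(n+'0.pkl','rb'));P=cloud(f)
    x0,x1,y0,y1=(240,350,125,230) if n=='top' else (265,375,175,270)
    C=P[y0:y1,x0:x1];Z=C[...,2]
    im=f['frame'][y0:y1,x0:x1]
    print(n,np.histogram(Z,bins=np.arange(-.01,.115,.005)))
    bar=(Z>.09)&(Z<.105)
    cv_=(Z>.076)&(Z<.085)
    for nm,m in(('bar',bar),('cov',cv_)):
        m=m.astype(np.uint8); k,l,st,c=cv2.connectedComponentsWithStats(m)
        i=1+np.argmax(st[1:,4]);Q=C[l==i];print(nm,len(Q),Q.mean(0),cv2.minAreaRect(np.float32(Q[:,:2]*1000)),cv2.minEnclosingCircle(np.float32(Q[:,:2]*1000)))
    m=((Z>.055)&(Z<.11)).astype(np.uint8)
    k,l,st,c=cv2.connectedComponentsWithStats(m);i=1+np.argmax(st[1:,4]);Q=C[(l==i)];print('deck',np.median(Z[l==i]),cv2.minAreaRect(np.float32(Q[:,:2]*1000)))
f=pickle.load(open('top0.pkl','rb'))
o=np.array([230,125])
for nm,p,z in(('key',(348,180),.070),('notch',(478,215),.080),('covc',(410,300),.080),('barfar_top?',(340,385),.08)):
    print(nm,ray(f,o+(np.array(p)-2.5)/6,z))
for nm,ps in(('deck corners',[(485,72),(160,215),(318,572),(652,408)]),('holes',[(471,103),(195,223),(333,519),(615,392)])):
    r=ray(f,o+(np.array(ps)-2.5)/6,.065);print(nm,r,r.mean(0))
f=pickle.load(open('side0.pkl','rb'));o=np.array([265,175])
r=ray(f,o+(np.array([(335,122),(123,266),(305,428),(519,271)])-2.5)/6,.065);print('side holes',r,r.mean(0))
print('key',ray(f,o+(np.array((416,200))-2.5)/6,.07),'notch',ray(f,o+(np.array((415,278))-2.5)/6,.08))
E
```

```text
top (array([   3, 2371, 4245,  322,   80,   39,   34,   39,   47,   57,   25,
         41,   69,  193, 1046, 1587,   23,  377,  770,    8,    9,   93,
         16,    0]), array([-0.01 , -0.005,  0.   ,  0.005,  0.01 ,  0.015,  0.02 ,  0.025,
        0.03 ,  0.035,  0.04 ,  0.045,  0.05 ,  0.055,  0.06 ,  0.065,
        0.07 ,  0.075,  0.08 ,  0.085,  0.09 ,  0.095,  0.1  ,  0.105,
        0.11 ]))
bar 118 [ 0.52715399 -0.03185212  0.09806378] ((528.0352172851562, -32.23771667480469), (8.329684257507324, 75.9681625366211), 53.3018684387207) ((528.1657104492188, -32.0626220703125), 38.059818267822266)
cov 1146 [ 0.5353992  -0.03810359  0.08067302] ((536.6331176757812, -38.82969665527344), (99.09749603271484, 97.0213851928711), 0.9760258197784424) ((536.5143432617188, -38.790557861328125), 50.50272750854492)
deck 0.0666101005878611 ((537.2488403320312, -38.265350341796875), (161.88897705078125, 151.132568359375), 25.181737899780273)
side (array([ 126, 2688, 3473,  472,  151,  103,  117,   98,  102,  100,   97,
        122,  133,  187,  763,  813,   60,  280,  370,   41,   36,   57,
   
[... 983 characters left out ...]
 corners [[ 0.63921661 -0.07276817  0.065     ]
 [ 0.57473918  0.06158732  0.065     ]
 [ 0.42672647 -0.00548948  0.065     ]
 [ 0.496262   -0.14046144  0.065     ]] [ 0.53423607 -0.03928294  0.065     ]
holes [[ 0.62548367 -0.06690668  0.065     ]
 [ 0.57153381  0.047056    0.065     ]
 [ 0.44839354 -0.01126709  0.065     ]
 [ 0.50269872 -0.12549507  0.065     ]] [ 0.53702744 -0.03915321  0.065     ]
side holes [[ 0.57096173  0.04858007  0.065     ]
 [ 0.44748249 -0.01033606  0.065     ]
 [ 0.50192279 -0.12414611  0.065     ]
 [ 0.62537524 -0.06509727  0.065     ]] [ 0.53643556 -0.03774984  0.065     ]
key [[ 0.59140141 -0.01406918  0.07      ]] notch [[ 0.57264061 -0.06679993  0.08      ]]
```

Call:
step_arm(moves="0 0 0.15 0 0 0 1;0 0 0.15 0 0 0 1;0 0 0.15 0 0 0 1;0 0 0.15 0 0 0 1;0 0 0.15 0 0 0 1;0 0 0.15 0 0 0 1;0 0 0.15 0 0 0 1;0 0 0.15 0 0 0 1;0 0 0.15 0 0 0 1;0 0 0.15 0 0 0 1", squeeze=20)

```text
t: 1.1
tcp_pos: [0.1701, 0.6531, 0.2182]
tcp_rot: [-180.0, 0.0, 79.1]
contact_force: [0.0, 0.8, -0.4]
grip_width: 0.188
```

Call:
step_arm(moves="0 0 0.15 0 0 0 1;0 0 0.15 0 0 0 1;0 0 0.15 0 0 0 1;0 0 0.01 0 0 0 1;0 0 0 0 0 0 1")

```text
t: 1.6
tcp_pos: [0.1701, 0.6531, 0.2184]
tcp_rot: [180.0, 0.0, 53.3]
contact_force: [-0.1, 1.2, -0.2]
grip_width: 0.005
```

```bash
cat >> h.py <<'E'
A=np.array([.5367,-.0387])
def dr(a): a=np.radians(a);return np.array([np.cos(a),np.sin(a)])
def delta(target,z):
    from station import env
    s=env.sense();p=s['tcp_pos'];y=s['tcp_rot'][2];d=np.array(target)-p[:2]
    print('t',s['t'],'pos',p,s['tcp_rot'],'F',s['contact_force'],'shift x %.4f y %.4f z %.4f'%(d@dr(y),d@dr(y-90),p[2]-z))
E
python3 -c "
from h import *
t=A+.033*dr(143.2)+.024*dr(53.2);print(t);delta(t,.13)"
```

```text
[5.24652431e-01 2.85331654e-04]
t 1.6 pos [0.17013409 0.65313026 0.21836684] [1.79991846e+02 2.35388609e-02 5.33299978e+01] F [-0.08837089  1.17268451 -0.17258481] shift x -0.3119 y 0.6742 z 0.0884
```

Call:
step_arm(moves="0 0 0 -0.017 0.037 0 1;0 0 0 -0.017 0.037 0 1;0 0 0 -0.017 0.037 0 1;0 0 0 -0.017 0.037 0 1;0 0 0 -0.017 0.037 0 1;0 0 0 -0.017 0.037 0 1;0 0 0 -0.017 0.037 0 1;0 0 0 -0.017 0.037 0 1;0 0 0 -0.017 0.037 0 1;0 0 0 -0.017 0.037 0 1")

```text
t: 2.6
tcp_pos: [0.3644, 0.2936, 0.2188]
tcp_rot: [180.0, -0.0, 53.4]
contact_force: [-0.1, 0.3, -0.4]
grip_width: 0.007
```

Call:
step_arm(moves="0 0 0 -0.017 0.037 0 1;0 0 0 -0.017 0.037 0 1;0 0 0 -0.017 0.037 0 1;0 0 0 -0.017 0.037 0 1;0 0 0 -0.017 0.037 0 1;0 0 0 -0.017 0.037 0 1;0 0 0 -0.017 0.037 0 1;0 0 0 -0.017 0.037 0 1;0 0 0 0 0 0 1")

```text
t: 3.5
tcp_pos: [0.5202, 0.0052, 0.2181]
tcp_rot: [-180.0, 0.1, 53.1]
contact_force: [0.5, 0.6, 0.1]
grip_width: 0.007
```

```bash
python3 -c "
from h import *
t=A+.033*dr(143.2)+.024*dr(53.2);print(t);delta(t,.13)"
```

```text
[5.24652431e-01 2.85331654e-04]
t 3.5 pos [0.5201922  0.00521792 0.21813337] [-1.79993295e+02  5.81191787e-02  5.31424543e+01] F [0.50920706 0.60188104 0.05688399] shift x -0.0013 y 0.0065 z 0.0881
```

Aligning, then lowering to just above the bar's mid-height.

Call:
step_arm(moves="0 0 0 -0.001 0.0065 0.04 1;0 0 0 0 0 0.04 1;0 0 0 0 0 0.03 1;0 0 0 0 0 0.012 1;0 0 0 0 0 0.006 1;0 0 0 0 0 0 1;0 0 0 0 0 0 1")

```text
t: 4.2
tcp_pos: [0.5243, 0.004, 0.0923]
tcp_rot: [179.9, -0.1, 53.2]
contact_force: [-0.3, 0.1, 0.1]
grip_width: 0.006
```

```bash
python3 -c "
from h import *
from station import env
t=A+.033*dr(143.2)+.012*dr(53.2);print(t);delta(t,.088)
for n in('top','side'):
    f=env.grab_frame(n);pickle.dump(f,open(n+'1.pkl','wb'));
    c=f['frame'][125:230,230:350] if n=='top' else f['frame'][165:270,265:375]
    cv2.imwrite('pics/%s1.png'%n,cv2.resize(c,None,fx=5,fy=5,interpolation=2))
"
```

```text
[ 0.51746415 -0.00932344]
t 4.2 pos [0.52430707 0.00404996 0.09226055] [ 1.79906511e+02 -6.47493916e-02  5.31503769e+01] F [-0.32885033  0.13321988  0.05693388] shift x -0.0148 y 0.0025 z 0.0043
```

View pics/side1.png

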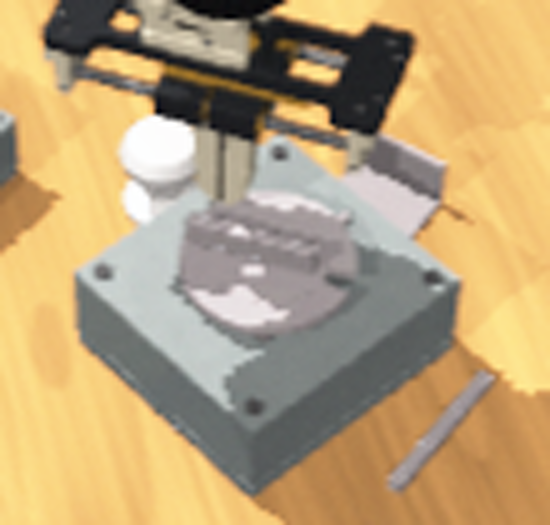

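Call:
step_arm(moves="0 0 0 -0.004 0.0025 0.005 1;0 0 0 -0.005 0 0 1;0 0 0 -0.005 0 0 1;0 0 0 -0.001 0 0 1;0 0 0 0 0 0 1")

```text
t: 4.8
tcp_pos: [0.5165, -0.0098, 0.0858]
tcp_rot: [180.0, -0.0, 53.1]
contact_force: [-0.7, 0.4, 0.5]
grip_width: 0.006
```

Call:
step_arm(moves="0 0 -0.07 -0.0023 -0.0008 0 1;0 0 -0.07 -0.0023 -0.0008 0 1;0 0 -0.07 -0.0023 -0.0008 0 1;0 0 -0.07 -0.0023 -0.0008 0 1;0 0 -0.07 -0.0023 -0.0008 0 1;0 0 -0.07 -0.0023 -0.0008 0 1;0 0 -0.07 -0.0023 -0.0008 0 1;0 0 0 0 0 0 1")

```text
t: 5.6
tcp_pos: [0.5049, -0.0218, 0.0858]
tcp_rot: [180.0, 0.0, 81.2]
contact_force: [0.7, -0.5, -0.1]
grip_width: 0.005
```

```bash
python3 -c "
from h import *
from station import env
y=env.sense()['tcp_rot'][2]
t=A+.033*dr(y+90)+.0115*dr(y);print(t);delta(t,.088)
for n in('top','side'):
    f=env.grab_frame(n);pickle.dump(f,open(n+'2.pkl','wb'));
    c=f['frame'][125:230,230:350] if n=='top' else f['frame'][165:270,265:375]
    cv2.imwrite('pics/%s2.png'%n,cv2.resize(c,None,fx=5,fy=5,interpolation=2))
"
```

```text
[ 0.50583661 -0.0223079 ]
t 5.6 pos [ 0.50489256 -0.02179477  0.08579339] [1.79986083e+02 1.69058217e-03 8.12391031e+01] F [ 0.67774514 -0.45889844 -0.06966198] shift x -0.0004 y 0.0010 z -0.0022
```

View pics/side2.png

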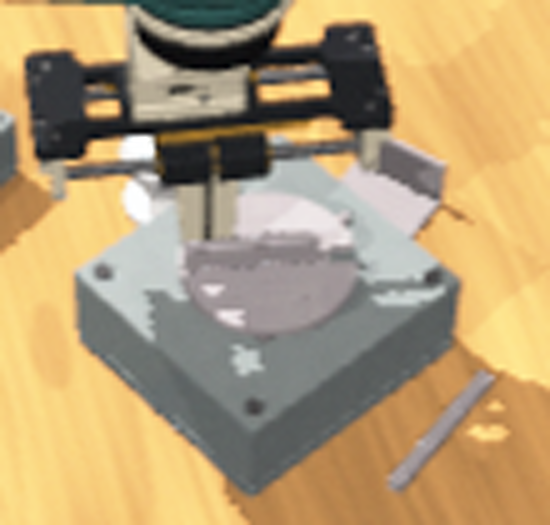

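The cover is turning as intended: the bar is now nearly horizontal in the side crop, with the fingers at (208,215). I'll continue to just short of the key angle.

Call:
step_arm(moves="0 0 -0.07 -0.0025 -0.0006 0 1;0 0 -0.07 -0.0023 -0.0006 0 1;0 0 -0.07 -0.0023 -0.0008 0 1;0 0 -0.07 -0.0023 -0.0008 0 1;0 0 -0.07 -0.0023 -0.0008 0 1;0 0 -0.07 -0.0023 -0.0008 0 1;0 0 -0.07 -0.0023 -0.0008 0 1;0 0 -0.05 -0.0016 -0.0006 0 1;0 0 0 0 0 0 1")

```text
t: 6.6
tcp_pos: [0.5006, -0.0399, 0.0856]
tcp_rot: [-180.0, -0.0, 112.1]
contact_force: [0.3, 0.7, 0.0]
grip_width: 0.004
```

```bash
python3 -c "
from h import *
from station import env
y=env.sense()['tcp_rot'][2]
t=A+.033*dr(y+90)+.0115*dr(y);print(t);delta(t,.088)
for n in('top','side'):
    f=env.grab_frame(n);pickle.dump(f,open(n+'3.pkl','wb'));
    c=f['frame'][125:230,230:350] if n=='top' else f['frame'][165:270,265:375]
    cv2.imwrite('pics/%s3.png'%n,cv2.resize(c,None,fx=5,fy=5,interpolation=2))
    P=cloud(f);P=P[(np.abs(P[...,2]-.097)<.006)&(np.hypot(P[...,0]-A[0],P[...,1]-A[1])<.05)];print(len(P))
    q=P[(P[:,:2]-A)@dr(25)>-.012];print(len(q),q.mean(0),cv2.minAreaRect(np.float32(q[:,:2]*1000)))
"
```

```text
[ 0.50179687 -0.04043821]
t 6.6 pos [ 0.50061666 -0.03990318  0.08564323] [-1.79995682e+02 -1.41713627e-03  1.12063700e+02] F [0.29817702 0.74142036 0.0046978 ] shift x -0.0009 y 0.0009 z -0.0024
0
0 [nan nan nan] ((0.0, 0.0), (0.0, 0.0), 0.0)
109
47 [ 0.54419645 -0.03808078  0.09687729] ((544.1040649414062, -37.32878494262695), (36.60673141479492, 9.297601699829102), 22.725440979003906)<string>:11: RuntimeWarning: Mean of empty slice.
  ret = um.true_divide(
```

View pics/side3.png

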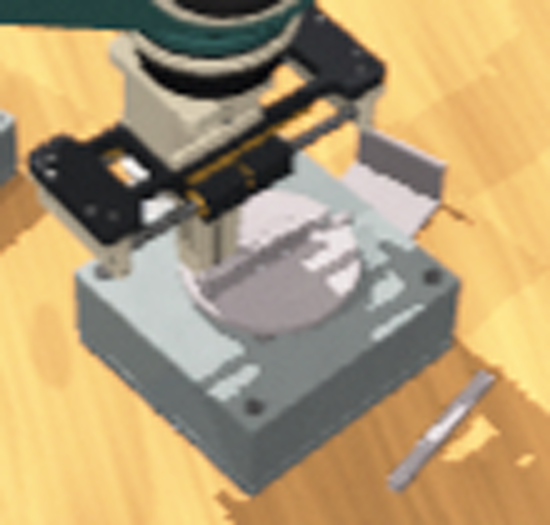

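View pics/top3.png

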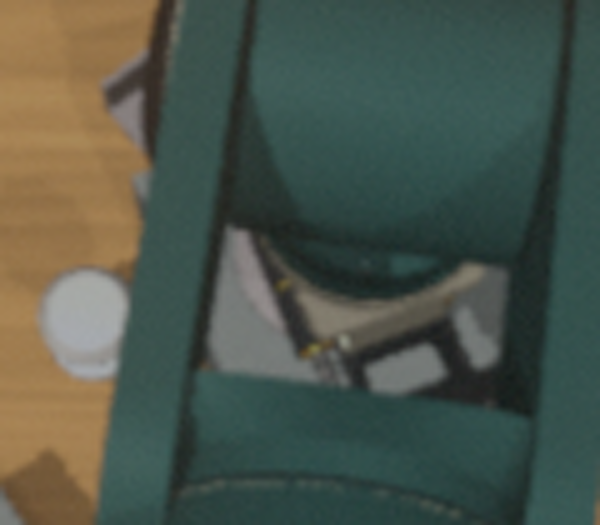

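Call:
step_arm(moves="0 0 -0.03 -0.0013 0 0 1;0 0 -0.025 -0.0012 0 0 1;0 0 0 0 0 0 1;0 0 0 0 0 0 1")

```text
t: 7.1
tcp_pos: [0.5016, -0.0422, 0.0857]
tcp_rot: [180.0, 0.0, 115.2]
contact_force: [-0.1, -0.5, -0.3]
grip_width: 0.005
```

Call:
step_arm(moves="0 0 0 0.005 0 0 1;0 0 0 0.005 0 0 1;0 0 0 0 0 -0.04 1;0 0 0 0 0 -0.04 1;0 0 0 0.03 -0.03 -0.02 1;0 0 0 0.03 -0.03 0 1;0 0 0 0.03 -0.03 0 1;0 0 0 0.03 -0.03 0 1;0 0 0 0.03 -0.03 0 1;0 0 0 0.03 -0.03 0 1")

```text
t: 8.1
tcp_pos: [0.2743, 0.0569, 0.1856]
tcp_rot: [-178.9, -0.3, 115.2]
contact_force: [3.3, 0.1, -1.8]
grip_width: 0.004
```

```bash
cat > look.py <<'E'
import sys
from h import *
from station import env
k=sys.argv[1]
delta(A,.1)
for n in('top','side'):
    f=env.grab_frame(n);pickle.dump(f,open(n+k+'.pkl','wb'));
    c=f['frame'][125:230,230:350] if n=='top' else f['frame'][165:270,265:375]
    cv2.imwrite('pics/%s%s.png'%(n,k),cv2.resize(c,None,fx=5,fy=5,interpolation=2))
    P=cloud(f);r=np.hypot(P[...,0]-A[0],P[...,1]-A[1])
    for lo,hi in((.08,.088),(.0905,.105)):
        q=P[(P[...,2]>lo)&(P[...,2]<hi)&(r<.052)]
        if len(q)>9:print(n,lo,len(q),q.mean(0),np.median(q[:,2]),cv2.minAreaRect(np.float32(q[:,:2]*1000)))
    q=P[(r<.045)&(r>.02)];print('median cover z',np.median(q[:,2]))
E
python3 look.py 4
```

```text
t 8.1 pos [0.27432486 0.05688469 0.18563216] [-178.93149734   -0.27909067  115.20126517] F [ 3.33526798  0.05046895 -1.8124346 ] shift x -0.1982 y 0.1967 z 0.0856
top 0.08 741 [ 0.53675019 -0.03718405  0.08153088] 0.08132070639313793 ((537.5303344726562, -38.790706634521484), (95.700439453125, 96.986572265625), 0.6969775557518005)
top 0.0905 120 [ 0.52727712 -0.04254496  0.09778897] 0.09820591395398182 ((528.5969848632812, -42.43694305419922), (75.8392105102539, 8.429582595825195), 25.063323974609375)
median cover z 0.08073243645856243
side 0.08 373 [ 0.53693657 -0.04275407  0.0820769 ] 0.08191210821887762 ((535.82568359375, -40.677940368652344), (96.75470733642578, 98.25004577636719), 11.686763763427734)
side 0.0905 96 [ 0.52768997 -0.04559855  0.09684916] 0.09708816102154794 ((528.757568359375, -44.72970962524414), (79.81048583984375, 10.67268180847168), 26.25702476501465)
median cover z 0.08056412245370881
```

View pics/side4.png

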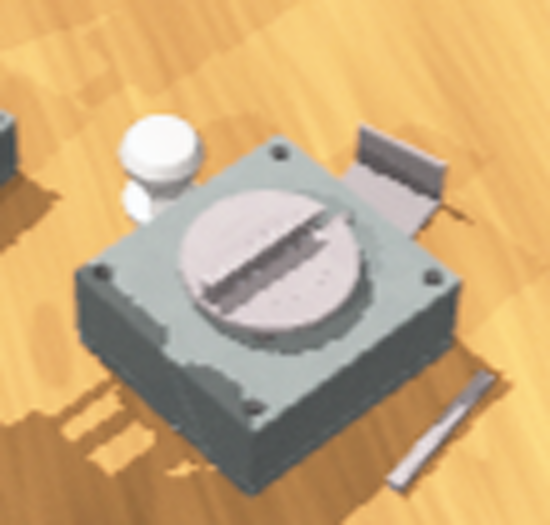

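View pics/top4.png

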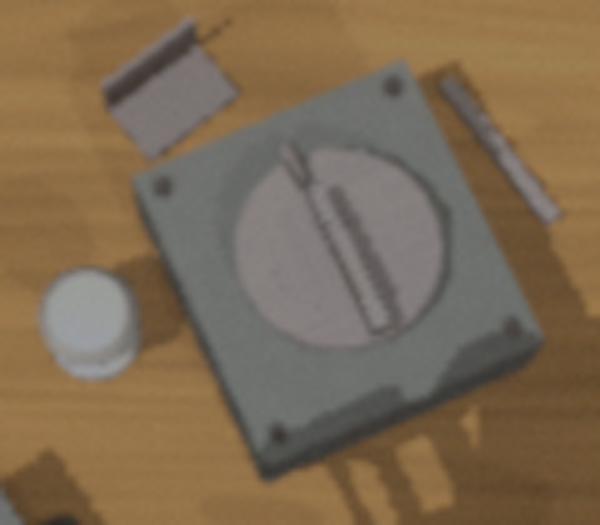

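Top view: the key (292,160) lies in the notch, in line with the bar. The bar is at 25.1° and the case at about 25.2°. Moving over the axis to press.

Call:
step_arm(moves="0 0 0 0 0 0 1;0 0 0 -0.03 0.03 0 1;0 0 0 -0.03 0.03 0 1;0 0 0 -0.03 0.03 0 1;0 0 0 -0.03 0.03 0 1;0 0 0 -0.03 0.03 0 1;0 0 0 -0.03 0.03 0 1;0 0 0 0 0 0 1;0 0 0 0 0 0 1")

```text
t: 9.1
tcp_pos: [0.5161, -0.0304, 0.1833]
tcp_rot: [-179.1, -0.2, 115.2]
contact_force: [-0.2, 0.3, 0.1]
grip_width: 0.002
```

```bash
python3 -c "
from h import *
delta((.537,-.0387),.1)"
```

```text
t 9.1 pos [ 0.51609697 -0.03040758  0.18334841] [-179.1400803    -0.2166834   115.17580735] F [-0.24313362  0.2762457   0.0688759 ] shift x -0.0164 y 0.0154 z 0.0833
```

Call:
step_arm(moves="-0.015 -0.004 0 -0.0164 0.0154 0 1;0 0 0 0 0 0.04 1;0 0 0 0 0 0.025 1;0 0 0 0 0 0 1;0 0 0 0 0 0 1")

```text
t: 9.6
tcp_pos: [0.5365, -0.0376, 0.12]
tcp_rot: [179.9, 0.1, 115.3]
contact_force: [-0.0, -0.6, 0.3]
grip_width: 0.005
```

```bash
python3 -c "
from h import *
delta((.537,-.0387),.1)"
```

```text
t 9.6 pos [ 0.53645753 -0.03763514  0.119954  ] [1.79898173e+02 7.23091932e-02 1.15266642e+02] F [-0.02360975 -0.58215822  0.28886463] shift x -0.0012 y 0.0000 z 0.0200
```

Call:
step_arm(moves="0 0 0 -0.0012 0 0.01 1;0 0 0 0 0 0.008 1;0 0 0 0 0 0.002 1;0 0 0 0 0 0.002 1;0 0 0 0 0 0.001 1;0 0 0 0 0 0 1")

```text
t: 10.2
tcp_pos: [0.5371, -0.0387, 0.0959]
tcp_rot: [180.0, 0.0, 115.3]
contact_force: [-4.0, 0.0, 5.4]
grip_width: 0.007
```

Call:
step_arm(moves="0 0 0 0 0 0.001 1;0 0 0 0 0 0.001 1;0 0 0 0 0 0 1")

```text
t: 10.5
tcp_pos: [0.5371, -0.0388, 0.0941]
tcp_rot: [180.0, 0.0, 115.3]
contact_force: [-4.6, 0.4, 6.0]
grip_width: 0.009
```

Call:
step_arm(moves="0 0 0 0 0 0.001 1;0 0 0 0 0 0.001 1;0 0 0 0 0 0.001 1;0 0 0 0 0 0 1")

```text
t: 10.9
tcp_pos: [0.5371, -0.0387, 0.0911]
tcp_rot: [180.0, 0.0, 115.3]
contact_force: [-4.5, 1.1, 6.9]
grip_width: 0.003
```

Call:
step_arm(moves="0 0 0 0 0 0.001 1;0 0 0 0 0 0.001 1;0 0 0 0 0 0 1")

```text
t: 11.2
tcp_pos: [0.5371, -0.0387, 0.0892]
tcp_rot: [180.0, 0.0, 115.3]
contact_force: [-5.3, -0.0, 8.5]
grip_width: 0.007
```

Call:
step_arm(moves="0 0 0 0 0 0.0005 1;0 0 0 0 0 0 1")

```text
t: 11.4
tcp_pos: [0.5371, -0.0387, 0.0892]
tcp_rot: [180.0, 0.0, 115.3]
contact_force: [-8.9, 0.5, 13.1]
grip_width: 0.004
```

Call:
step_arm(moves="0 0 0 0 0 0.0005 1;0 0 0 0 0 0 1")

```text
t: 11.6
tcp_pos: [0.5372, -0.0388, 0.0891]
tcp_rot: [180.0, 0.0, 115.3]
contact_force: [-11.8, 0.3, 18.7]
grip_width: 0.001
```

It has bottomed out at z = 0.0891 (0.089 expected) and the force is rising. One small extra press, then I'll retreat straight up and check.

Call:
step_arm(moves="0 0 0 0 0 0.0005 1;0 0 0 0 0 0 1")

```text
t: 11.8
tcp_pos: [0.5372, -0.0388, 0.0891]
tcp_rot: [180.0, 0.0, 115.3]
contact_force: [-14.4, 0.9, 22.7]
grip_width: 0.007
```

Call:
step_arm(moves="0 0 0 0 0 -0.002 1;0 0 0 0 0 -0.01 1;0 0 0 0 0 -0.04 1;0 0 0 0 0 -0.04 1;0 0 0 0.03 -0.03 -0.01 1;0 0 0 0.03 -0.03 0 1;0 0 0 0.03 -0.03 0 1;0 0 0 0.03 -0.03 0 1;0 0 0 0.03 -0.03 0 1;0 0 0 0.02 -0.02 0 1")

```text
t: 12.8
tcp_pos: [0.3089, 0.043, 0.1892]
tcp_rot: [179.9, 0.0, 115.3]
contact_force: [-0.4, -0.0, -0.1]
grip_width: 0.002
```

Call:
step_arm(moves="0 0 0 0 0 0 1;0 0 0 0 0 0 1;0 0 0 0 0 0 1")

```text
t: 13.1
tcp_pos: [0.3113, 0.0423, 0.1889]
tcp_rot: [180.0, 0.0, 115.3]
contact_force: [0.2, 0.0, -0.0]
grip_width: 0.005
```

```bash
sed -i 's/((.08,.088),(.0905,.105))/((.068,.075),(.0825,.105))/' look.py; python3 look.py 5
```

```text
t 13.1 pos [0.31129781 0.0422989  0.18893335] [1.79975963e+02 2.87279249e-02 1.15256081e+02] F [ 0.2421031   0.01284586 -0.01251024] shift x -0.1694 y 0.1693 z 0.0889
top 0.068 1089 [ 0.53713558 -0.03775855  0.07165673] 0.07173297779538845 ((537.6453857421875, -37.835777282714844), (98.91438293457031, 99.1246566772461), 64.13504791259766)
top 0.0825 115 [ 0.527841   -0.04235709  0.08902165] 0.0892221419245206 ((528.5726928710938, -42.45473098754883), (75.44453430175781, 8.398626327514648), 25.1999454498291)
median cover z 0.07195407602256126
side 0.068 588 [ 0.53797206 -0.04228619  0.07148375] 0.07148820065826922 ((537.7147216796875, -40.228515625), (98.50279235839844, 98.50424194335938), 60.74976348876953)
side 0.0825 94 [ 0.5281266  -0.04553749  0.08824487] 0.0886693198397962 ((528.91455078125, -43.61970520019531), (78.6112289428711, 11.984068870544434), 25.6900691986084)
median cover z 0.07187166349449581
```

View pics/side5.png

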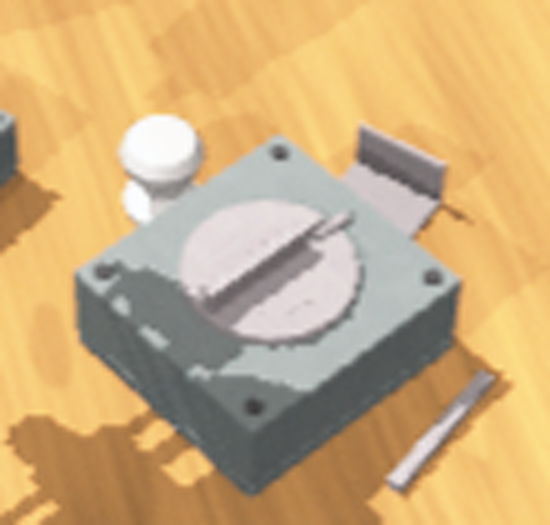

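View pics/top5.png

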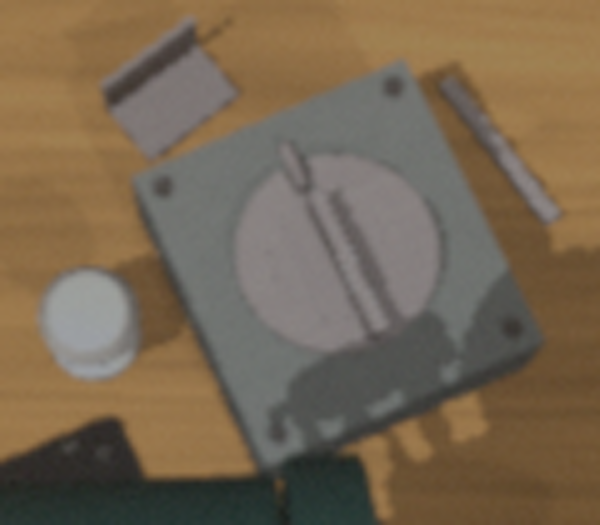

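The cover lies flat: its top is about 71.7 mm up, against 80.7 mm before, and the key sits in the notch. The bystanders look unmoved. Handing in.

```bash
python3 -c "
from station import env
print(env.finish_job())"
```

```text
the job is handed in; nothing more can be done
None
```

The lock case is closed and the job was handed in at about 13 s of the 51 s allowed. With the gripper shut, I pushed the flank of the bar's long end to turn the cover about 62° anticlockwise, to the key. I then pressed on the middle of the bar; the cover slid down at about 6–8 N and stopped on the deck.

**Seating:** the last two pictures put the cover's top at about 71.7 mm (71 expected) and the bar's top at about 89 mm (89 expected). Before the press they were at about 80.7 mm and 98 mm.

**Alignment:** the bar stands at about 25.2° to 25.7° and the case at about 25.2°. The key shows in the notch.

**Bystanders:** the door knob, bracket and spindle bar look unmoved. I did not re-check the screwdriver, carton, grease tin and mug by picture, but the gripper passed well above or clear of them.

**Forces:** at the end of the press I read 23 N downward, plus a sideways reading of about 14 N that I did not explain. It went away on release and the cover did not move with it. The gripper was touching nothing at hand-in.

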